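# Take the weighed basket off the scale hook

### The arm

A 7-joint arm with a two-finger parallel gripper is mounted at the origin on the work surface. World frame = base frame: x ahead of the robot, y to its left, z up, the work surface at z = 0. Lengths are in mm, angles in degrees, forces in N, time in s.
With the tool pointing down it reaches from about 400 to 900 mm from the base axis. Payload 5.5 kg.
Tool frame: the origin (TCP) lies midway between the tips of the shut fingers; the grasp point (between the pads) lies 19 mm behind it (r.grasp_offset is the distance from the TCP to the grasp point, in mm); z points along the fingers, y is the line along which they close (so a half turn about z gives the same grasp; the last joint's range is limited). The gripper opens to 92 mm and grips with 3 to 60 N. Pads are 19 mm wide; open, the fingers measure 130 mm over their backs; the gripper's body (75 mm by 190 mm) begins 47 mm behind the grasp point.
Start: joints at [-52.701, 28.699, -24.465, 88.831, 12.651, 65.22, -12.049], TCP at [245.762, 601.748, 226.729] pointing down, gripper open.
Joint ranges: [-164.97, 164.97], [-17.58, 116.51], [-87.97, 89.64], [11.32, 138.91], [-80.73, 260.73], [10.89, 115.49], [-147.41, 147.41]. Speed limits (degrees/s): [147.25, 147.25, 180, 180, 180, 180, 180].

### API

Orientations are given as a 3x3 rotation matrix whose columns are the frame's x, y, z axes.
In Python, from workcell import r gives the robot as it stands.
- The arm moves only by the tool send_rows, never from a script. Its argument "steps" is a list of rows, each an object of numbers: "tx", "ty", "tz": the shift along the world's x, y, z each as a share of 0.025 m, from -1 to 1; "ax", "ay", "az": the turn, a rotation vector about the world's x, y, z each as a share of 4 degrees, from -1 to 1. A call has 1 to 10 rows; each row shifts and turns the commanded pose from where the row before left it; what a row does not reach is not made up. A row lasts 1/8 s, in which the tool goes at most 62.5 mm and 10.7 degrees, less where a joint would pass 70% of its speed; a pose out of reach is approached as far as the arm can. A call with a number of a shift or a turn outside -1 to 1 is refused whole. A call with a gripper value outside its range is refused whole. "hand" is the closure, from 0 (fully open) to 1 (shut), set as the call begins (left out, the last holds). The fingers move at their own pace and stop on an object; the grip force is fixed at half the most. Time passes only in rows, so rows that do not move let the fingers close. It gives the time, the measured TCP pose, the force, the opening and the grip force at its end, in the units of the state.
- r.read_state(): the state, without advancing time (a new reading comes with each control period).
- r.snapshot(name): name is "scene" or "top"; returns (picture, depth): 480x640x3 uint8, red, green, blue; 480x640 float32, mm along the optical axis (not along the pixel's ray), 0 where there is no reading.
- r.get_calibration(name): a dict with "fx", "fy", "cx", "cy" (pixels), "R" (3x3) and "t" (3): a world point X has camera coordinates R X + t. Camera axes: x right, y down, z forward; pixel columns grow to the right and rows downward; lengths in mm; the calibration is good to about 2 mm. A picture is of the moment at which its call begins. get_calibration takes no time and is no camera call.
- r.sign_off(): hands the job in; it is judged then, once.
Trained networks look in the newest picture that a camera, given by its name, has taken for a name from the list of things; names that differ only in an ending like _2 or _b are one class to them, and where a whole thing is asked for, a point or a joint stands for the part that bears it (a point fixed in the world has none). Each returns a list of dicts, best first, with "conf" (0 to 1); they miss things now and then, are a little off and sometimes report something else, mostly with a low value. They report only what shows in the picture. A call takes as long as a camera call. They do not tell look-alikes from the thing itself.
- r.spot_in(camera, label): "rect" ([left, top, right, bottom] as shares, 0 to 1, of the picture: columns of its width, rows of its height, round what is visible of it).
The state is a dict: "time": time; "joints": joint angles; "joint_velocities": joint speeds; "joint_efforts": joint torques, N m; "eef_pos": TCP position; "tcp_rot": TCP orientation; "force": force on the tool from outside, world axes, zero at the start; "wrist_torque": the same for the moment, N m; "finger_gap": finger opening in mm; "gripper_force": force on a finger pad.
Only numpy, scipy, OpenCV 4.12 (cv2) and the standard library are available. Lean on these libraries where they do the work, as an engineer would, in place of code of your own. Each camera call takes 0.05 s, during which the arm holds its last target. There are 200 camera calls.

### The job

The parts basket hangs by its eye on the deep hook of the spring scale. Take it by its black grip, unhook it gently (the hook rises as its load comes off; do not jam, drag or yank the scale, and keep the basket level so that no parts spill), then set it down softly, flat in the empty blue tray, and let go. Leave everything else where it is.

Things in the scene. Friction and masses are not known exactly. Their poses are not given: they have to be found in the camera images.
- stand: spring scale bolted to the bed: base plate 120 x 110 x 12 mm, column and grey drum (100 mm across, 56 mm thick), centred 128 mm along its +x axis. Origin on the bed, straight below the middle of the hook's saddle; the hook stands out from the drum to -x: 8 mm round rod, a level arm, a 20 mm dip into the flat saddle (x = -11 to 11 mm), then turned up to a square-cut tip, outside at x = -20 mm; open to -x
- column_foot (a point): foot of the scale's column, on top of the base plate; the drum's top is 264 mm above the bed. The hook arm runs up and down in the drum's front on a spring (110 N/m, stiff sideways), sunk 20 to 50 mm by the load, whose weight is unknown. It follows the basket up as the load comes off, to its upper stop; only from there does the eye leave the saddle. The hook's height is not reported
- base_front (a point): middle of the base plate's front edge, 68 mm along the stand's +x. About the hook: its tip's top is 32 mm above the saddle surface on which the eye rests. The eye can rise 37 mm from the saddle before its lower edge strikes the hook from beneath; it passes out over the tip to the stand's -x only when 32 to 37 mm up. The scale is delicate: over 12 N on the hook harms it (the hanging load is 3.5 to 6.5 N)
- basket_grip (a point): centre of the black hand grip on top of the hanging basket, the one to move: block 44 (x) x 24 (y) x 26 (z) mm, to be pinched across its 24 mm from above. Axes as the basket's, which hangs straight with x along the stand's x to a few degrees. Basket 84 (x) x 120 (y) x 38 mm, its flat underside 188 mm below this point; mass 0.36 to 0.64 kg, centred below the grip
- basket_eye (a point): middle of the upper edge of the basket's eye, the surface that rests on the hook, 54 mm below the grip's centre. The eye is a closed rectangular opening, 30 mm wide (y) and 45 mm high, in a steel strap 4 mm thick (x) and 40 mm wide; the hook passes through it along x
- basket_base (a point): centre of the moving basket's flat underside, z axis up
- tray_empty: the empty one of two equal blue trays, fixed to the bed. Origin at the centre of its underside. Open box, inside 94 mm (x) x 130 mm (y), floor 4 mm thick, rim 24 mm above the bed; a basket fits in lengthways with 5 mm to spare all round, either way round
- tray_full: the other blue tray, fixed, same sizes; the second basket stands in it
- basket2: a second, equal basket standing in the other tray, origin at the centre of its underside, 201 mm high; leave alone
- vise: small white-jawed work holder on the bed, 50 x 80 x 38 mm, origin at the centre of its underside; leave alone
- chuck: round brown work holder on the bed, 56 mm across, 28 mm high, origin at the centre of its underside; leave alone
- jar: amber glass jar with steel cap, 60 mm across, 80 mm high, origin at the centre of its underside; leave alone
Things that resemble listed ones, but are neither listed nor needed, are in the scene too. What is shaped like the tray_empty but green, turquoise or white is not meant.

How it is judged:
By the outcome, as a careful person would: the job done as asked, in the order asked, and still so for the second after the job is handed in, with the robot touching nothing.
It also fails if it takes over 59 s, if anything falls off the work surface, if the arm or the gripper's body presses on something with over 40 N, if the wrist force passes 120 N, or if a joint passes its speed limit or range.

## Working session

There is one attempt and no reset: what is moved stays moved. The work goes in short steps, Python scripts to look and compute and a tool call to move; the robot and the scene stay as the last step left them, time stands still between calls to the robot, and variables do not carry over. Pictures are saved under pics/ and viewed, at most 10 in all, crops included, and the job is handed in when it is done.

Besides the shell and the picture viewer there is one more tool, called after "Emit:" as name([rows], argument=value, ...), one row to a line, values as JSON. send_rows: Moves the arm, as the interface text tells. Its arguments: {"type":"object","properties":{"steps":{"type":"array","items":{"type":"object","properties":{"tx":{"type":"number","minimum":-1,"maximum":1},"ty":{"type":"number","minimum":-1,"maximum":1},"tz":{"type":"number","minimum":-1,"maximum":1},"ax":{"type":"number","minimum":-1,"maximum":1},"ay":{"type":"number","minimum":-1,"maximum":1},"az":{"type":"number","minimum":-1,"maximum":1}}}},"hand":{"type":"number"}},"required":["steps"]}

```bash
mkdir -p pics; cat > h.py <<'E'
import numpy as np, cv2
from workcell import r
def pts(cam,D):
    c=r.get_calibration(cam); v,u=np.mgrid[0:480,0:640]
    P=np.stack([(u-c['cx'])*D/c['fx'],(v-c['cy'])*D/c['fy'],D],-1)
    W=(P-np.array(c['t']))@np.array(c['R']); W[D<=0]=np.nan
    return W
def snap(cam):
    im,D=r.snapshot(cam); np.savez('%s.npz'%cam,im=im,W=pts(cam,D)); return im,pts(cam,D)
E
python3 - <<'E'
from h import *
for c in('scene','top'):
    im,W=snap(c); cv2.imwrite(f'pics/{c}1.png',im[:,:,::-1])
    for l in('stand','column_foot','base_front','basket_grip','basket_eye','tray_empty','basket2'):
        for d in r.spot_in(c,l)[:4]:
            a=np.array(d['rect'])*[640,480,640,480]; u,v=int((a[0]+a[2])/2),int((a[1]+a[3])/2)
            print(c,l,round(d['conf'],2),a.round(),W[min(v,479),min(u,639)].round())
s=r.read_state();print(s['time'],s['eef_pos'],s['tcp_rot'],s['force'])
E
```

```text
scene stand 0.96 [262. 216. 318. 348.] [679.   3. 154.]
scene column_foot 0.65 [262. 214. 316. 344.] [679.   3. 163.]
scene base_front 0.76 [261. 218. 315. 344.] [678.   1. 156.]
scene basket_grip 0.69 [262. 187. 317. 280.] [660.   6. 264.]
scene basket_grip 0.55 [119. 210. 184. 293.] [ 405. -327.    3.]
scene basket_eye 0.66 [366. 237. 436. 287.] [489. 284.   6.]
scene basket_eye 0.6 [260. 190. 317. 277.] [660.   4. 264.]
scene tray_empty 0.9 [373. 198. 434. 227.] [296. 335.   2.]
scene tray_empty 0.89 [187. 360. 274. 438.] [ 833. -120.    3.]
scene tray_empty 0.8 [367. 235. 436. 287.] [487. 287.   7.]
scene tray_empty 0.8 [345. 297. 419. 348.] [673. 202.   5.]
scene basket2 0.66 [121. 212. 183. 293.] [ 402. -326.   -3.]
scene basket2 0.64 [263. 215. 317. 343.] [680.   5. 163.]
top stand 0.92 [325. 162. 373. 252.] [600.  16. 230.]
top stand 0.54 [280. 311. 317. 337.] [351. 124.  10.]
top column_foot 0.71 [327. 161. 371. 228.] [621.  18. 252.]
top base_front 0.84 [324. 160. 371. 230.] [620.  20. 250.]
top base_front 0.5 [162. 257. 195. 286.] [465. 409.  91.]
top basket_grip 0.63 [320. 225. 372. 270.] [507.  20. 248.]
top basket_eye 0.89 [317. 231. 371. 272.] [524.  18.  69.]
top tray_empty 0.98 [183. 319. 239. 364.] [303. 337.   6.]
top tray_empty 0.88 [243. 168. 299. 215.] [685. 203.   7.]
top tray_empty 0.82 [207. 242. 264. 289.] [492. 287.   4.]
top tray_empty 0.76 [361. 114. 428. 168.] [ 828. -115.    5.]
top basket2 0.81 [442. 241. 496. 282.] [ 512. -298.   21.]
0.8 [245.7694323  601.75735222 226.77479822] [[-9.25750698e-01  3.78134426e-01  1.57150821e-05]
 [ 3.78134426e-01  9.25750695e-01  8.05450168e-05]
 [ 1.59085955e-05  8.05070191e-05 -9.99999997e-01]] [-0.28033841 -0.21665911  0.56415037]
```

View pics/scene1.png

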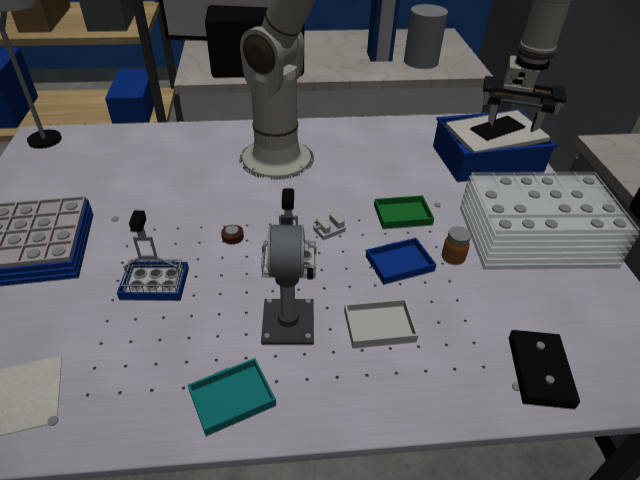

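View pics/top1.png

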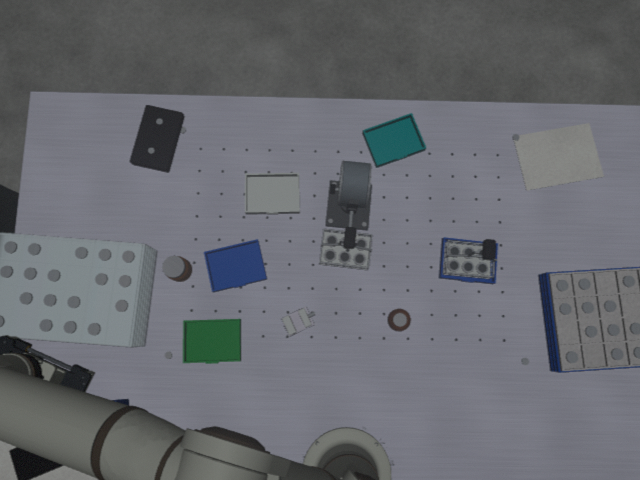

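Candidates for the grip are the hanging basket's (top 350,238; scene 288,199) and basket2's (top 489,249; scene 138,221). I choose the hanging one at the drum. The trays are blue empty (top 235,265), green (212,340), white (272,194), turquoise (394,140) and blue full (469,260). I choose the blue empty one.

```bash
python3 - <<'E'
from h import *
def ext(P,n):
    print(n,len(P),'med',np.nanmedian(P,0).round(1),'lo',np.nanpercentile(P,3,0).round(1),'hi',np.nanpercentile(P,97,0).round(1))
T=np.load('top.npz');im=T['im'].astype(int);W=T['W'];S=np.load('scene.npz');ims=S['im'].astype(int);Ws=S['W']
def box(P2):
    b=cv2.minAreaRect(P2.astype(np.float32)); return np.round(b[0],1),np.round(b[1],1),round(b[2],1)
for n,I,w in(('top',im,W),('scene',ims,Ws)):
    m=(np.abs(w[...,0]-510)<60)&(np.abs(w[...,1]-20)<50)&(w[...,2]>170)
    P=w[m];z=P[:,2];print(n,'z hist',np.histogram(z,range(170,300,10)))
    dark=m&(I.max(2)<45)
    if dark.sum()>5: ext(w[dark],n+' dark'); print(box(w[dark][:,:2]))
    b=(I[...,2]>I[...,0]+40)&(I[...,2]>I[...,1]+40)&(np.abs(w[...,0]-490)<90)&(np.abs(w[...,1]-287)<100)&(w[...,2]<50)
    for lab,q in(('rim',b&(w[...,2]>17)),('all',b)):
        if q.sum()>5: ext(w[q],n+' tray '+lab); print(box(w[q][:,:2]))
    k=(np.abs(w[...,0]-530)<90)&(np.abs(w[...,1]-20)<85)&(w[...,2]>45)&(w[...,2]<95)
    ext(w[k],n+' basket'); print(box(w[k][:,:2]))
    d=(w[...,2]>200)&(w[...,0]>540)&(w[...,0]<720)&(np.abs(w[...,1]-10)<70); ext(w[d],n+' drum'); print(box(w[d][:,:2]))
    p=(w[...,2]>8)&(w[...,2]<17)&(w[...,0]>540)&(w[...,0]<740)&(np.abs(w[...,1]-10)<80); ext(w[p],n+' plate');print(box(w[p][:,:2]))
a=cv2.resize(T['im'][200:300,190:390,::-1],None,fx=4,fy=4,interpolation=2)[:,:800]
b=cv2.resize(S['im'][180:300,230:330,::-1],None,fx=2,fy=2,interpolation=2)
o=np.zeros((640,800,3),np.uint8);o[:400]=a;o[400:640,:200]=b;cv2.imwrite('pics/crop.png',o[:600])
E
```

```text
top z hist (array([  2,   4,  13,  20,  10,   1,   8,  21, 210,   7,   0,   0]), array([170, 180, 190, 200, 210, 220, 230, 240, 250, 260, 270, 280, 290]))
top dark 20 med [519.6  11.1 254.3] lo [506.5   3.8 248.9] hi [547.   22.9 259.1]
(array([526.9,  12.4]), array([19.1, 41.4]), 86.3)
top tray rim 177 med [463.7 262.2  24.2] lo [429.3 211.4  19.6] hi [550.4 350.5  29. ]
(array([489.3, 284.9]), array([103.4, 134.5]), 15.0)
top tray all 1967 med [489.8 284.3   4.8] lo [439.8 222.4  -1.3] hi [539.3 345.5  25.4]
(array([489.3, 284.9]), array([103.4, 134.5]), 15.0)
top basket 1427 med [520.6  18.8  69.2] lo [485.5 -42.7  57.6] hi [570.2  70.   92.8]
(array([528. ,  13.9]), array([119.7,  84.9]), 84.4)
top drum 1533 med [636.3   7.4 256. ] lo [550.4 -25.7 208.1] hi [692.5  36.5 265.9]
(array([620.6,   6.5]), array([ 67.1, 161.7]), 87.2)
top plate 818 med [627.2  24.4  12. ] lo [595.  -49.3   8.3] hi [707.1  58.2  16.5]
(array([659.9,  12.9]), array([134.8, 147.8]), 86.2)
scene z hist (array([  8,  14,  26,  23,  17,   0,  35,  46, 166,   0,   0,   0]), array([170, 180, 190, 200, 210, 220
[... 188 characters left out ...]
m 210 med [511.4 275.4  24.3] lo [431.1 209.1  21.2] hi [554.1 355.8  27.3]
(array([492.5, 282.4]), array([105.9, 139.8]), 15.1)
scene tray all 1293 med [484.4 283.6   4.7] lo [438.8 222.    1.2] hi [542.5 345.8  26. ]
(array([492.5, 282.4]), array([105.9, 139.8]), 15.1)
scene basket 468 med [537.8  46.6  69.8] lo [489.2 -51.2  57.2] hi [575.9  67.5  93.6]
(array([530.8,   9.2]), array([119.3,  87.6]), 85.3)
scene drum 2063 med [683.5   0.7 250.2] lo [550.2 -32.5 206.3] hi [706.2  28.7 264.3]
(array([623.8,   4.1]), array([ 66.3, 169.4]), 83.7)
scene plate 1755 med [672.9  -1.4  12.1] lo [601.7 -53.7   9. ] hi [715.1  52.   15.7]
(array([ 6.559e+02, -6.000e-01]), array([110. , 123.4]), 85.4)
```

View pics/crop.png

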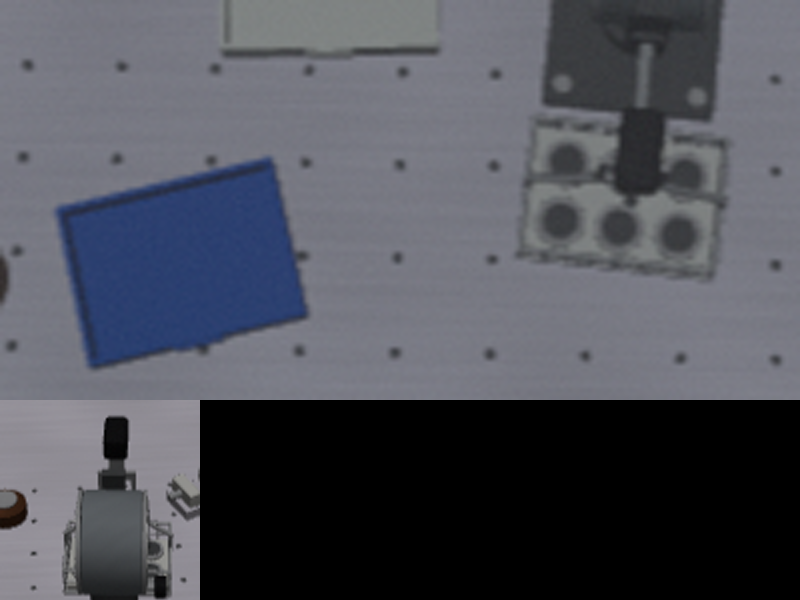

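The crop confirms the hanging grip, which is black and has the hook arm leading to the drum. It also confirms the empty blue tray, centred at about crop (182,262). The basket is yawed about -5° and the tray about +15°. The grip centre is about (530, 11, 241). I'm approaching above it now.

Emit:
send_rows([
  {"tx": 0.47, "ty": -0.98, "tz": 0.25, "az": 0.18},
  {"tx": 0.47, "ty": -0.98, "tz": 0.25, "az": 0.18},
  {"tx": 0.47, "ty": -0.98, "tz": 0.25, "az": 0.18},
  {"tx": 0.47, "ty": -0.98, "tz": 0.25, "az": 0.18},
  {"tx": 0.47, "ty": -0.98, "tz": 0.25, "az": 0.18},
  {"tx": 0.47, "ty": -0.98, "tz": 0.25, "az": 0.18},
  {"tx": 0.47, "ty": -0.98, "tz": 0.25, "az": 0.18},
  {"tx": 0.47, "ty": -0.98, "tz": 0.25, "az": 0.18},
  {"tx": 0.47, "ty": -0.98, "tz": 0.25, "az": 0.18},
  {"tx": 0.47, "ty": -0.98, "tz": 0.25, "az": 0.18},
], hand=0)

```text
schema error: expected keys tx, ty, tz, ax, ay, az
```

Emit:
send_rows([
  {"tx": 0.47, "ty": -0.98, "az": 0.18},
  {"tx": 0.47, "ty": -0.98, "az": 0.18},
  {"tx": 0.47, "ty": -0.98, "az": 0.18},
  {"tx": 0.47, "ty": -0.98, "az": 0.18},
  {"tx": 0.47, "ty": -0.98, "az": 0.18},
  {"tx": 0.47, "ty": -0.98, "az": 0.18},
  {"tx": 0.47, "ty": -0.98, "az": 0.18},
  {"tx": 0.47, "ty": -0.98, "az": 0.18},
  {"tx": 0.47, "ty": -0.98, "az": 0.18},
  {"tx": 0.47, "ty": -0.98, "az": 0.18},
])

```text
schema error: expected keys tx, ty, tz, ax, ay, az
```

Emit:
send_rows([
  {"tx": 0.47, "ty": -0.98, "az": 0.18},
  {"tx": 0.47, "ty": -0.98, "az": 0.18},
  {"tx": 0.47, "ty": -0.98, "az": 0.18},
  {"tx": 0.4, "ty": -0.6, "az": 0.18},
  {},
  {},
])

```text
schema error: expected keys tx, ty, tz, ax, ay, az
```

```bash
python3 - <<'E'
from h import *
s=r.read_state();R=np.array(s['tcp_rot']);print(s['time'],s['eef_pos'].round(1) if hasattr(s['eef_pos'],'round') else s['eef_pos'],R.round(3),np.degrees(np.arctan2(R[1,1],R[0,1])),s['force'])
E
```

```text
0.8 [245.8 601.8 226.8] [[-0.926  0.378  0.   ]
 [ 0.378  0.926  0.   ]
 [ 0.     0.    -1.   ]] 67.78182741088958 [-0.28033841 -0.21665911  0.56415037]
```

All six keys are required in each row.

Emit:
send_rows([
  {"tx": 0.47, "ty": -0.98, "tz": 0.25, "ax": 0, "ay": 0, "az": 0.18},
  {"tx": 0.47, "ty": -0.98, "tz": 0.25, "ax": 0, "ay": 0, "az": 0.18},
  {"tx": 0.47, "ty": -0.98, "tz": 0.25, "ax": 0, "ay": 0, "az": 0.18},
  {"tx": 0.47, "ty": -0.98, "tz": 0.25, "ax": 0, "ay": 0, "az": 0.18},
  {"tx": 0.47, "ty": -0.98, "tz": 0.25, "ax": 0, "ay": 0, "az": 0.18},
  {"tx": 0.47, "ty": -0.98, "tz": 0.25, "ax": 0, "ay": 0, "az": 0.18},
  {"tx": 0.47, "ty": -0.98, "tz": 0.25, "ax": 0, "ay": 0, "az": 0.18},
  {"tx": 0.47, "ty": -0.98, "tz": 0.25, "ax": 0, "ay": 0, "az": 0.18},
  {"tx": 0.47, "ty": -0.98, "tz": 0.25, "ax": 0, "ay": 0, "az": 0.18},
  {"tx": 0.47, "ty": -0.98, "tz": 0.25, "ax": 0, "ay": 0, "az": 0.18},
], hand=0)

```text
time: 2.05
eef_pos: [363.6, 356.0, 289.6]
tcp_rot: [[-0.966, 0.259, 0.0], [0.259, 0.966, 0.0], [-0.0, 0.0, -1.0]]
force: [0.4, -0.9, -0.6]
finger_gap: 91.9
gripper_force: 0.0
```

Emit:
send_rows([
  {"tx": 0.47, "ty": -0.98, "tz": 0, "ax": 0, "ay": 0, "az": 0.18},
  {"tx": 0.47, "ty": -0.98, "tz": 0, "ax": 0, "ay": 0, "az": 0.18},
  {"tx": 0.47, "ty": -0.98, "tz": 0, "ax": 0, "ay": 0, "az": 0.18},
  {"tx": 0.47, "ty": -0.98, "tz": 0, "ax": 0, "ay": 0, "az": 0.18},
  {"tx": 0.47, "ty": -0.98, "tz": 0, "ax": 0, "ay": 0, "az": 0.18},
  {"tx": 0.47, "ty": -0.98, "tz": 0, "ax": 0, "ay": 0, "az": 0.18},
  {"tx": 0.47, "ty": -0.98, "tz": 0, "ax": 0, "ay": 0, "az": 0.18},
  {"tx": 0.47, "ty": -0.98, "tz": 0, "ax": 0, "ay": 0, "az": 0.18},
  {"tx": 0.47, "ty": -0.98, "tz": 0, "ax": 0, "ay": 0, "az": 0.18},
  {"tx": 0.47, "ty": -0.98, "tz": 0, "ax": 0, "ay": 0, "az": 0.18},
])

```text
time: 3.3
eef_pos: [481.1, 111.0, 289.4]
tcp_rot: [[-0.991, 0.135, 0.0], [0.135, 0.991, 0.0], [-0.0, 0.0, -1.0]]
force: [0.3, 0.9, 0.1]
finger_gap: 91.5
gripper_force: 0.0
```

Emit:
send_rows([
  {"tx": 0.47, "ty": -0.98, "tz": 0, "ax": 0, "ay": 0, "az": 0.18},
  {"tx": 0.47, "ty": -0.98, "tz": 0, "ax": 0, "ay": 0, "az": 0.18},
  {"tx": 0.47, "ty": -0.98, "tz": 0, "ax": 0, "ay": 0, "az": 0.18},
  {"tx": 0.4, "ty": -0.6, "tz": 0, "ax": 0, "ay": 0, "az": 0.18},
  {"tx": 0, "ty": 0, "tz": 0, "ax": 0, "ay": 0, "az": 0},
  {"tx": 0, "ty": 0, "tz": 0, "ax": 0, "ay": 0, "az": 0},
])

```text
time: 4.05
eef_pos: [525.6, 24.3, 289.2]
tcp_rot: [[-0.996, 0.085, -0.0], [0.085, 0.996, 0.001], [0.0, 0.001, -1.0]]
force: [-0.9, -0.2, -0.3]
finger_gap: 92.2
gripper_force: 0.0
```

```bash
python3 - <<'E'
from h import *
s=r.read_state();R=np.array(s['tcp_rot']);print(s['time'],np.round(s['eef_pos'],1),R.round(3),np.degrees(np.arctan2(R[1,1],R[0,1])),s['force'])
E
```

```text
4.05 [525.6  24.3 289.2] [[-0.996  0.085 -0.   ]
 [ 0.085  0.996  0.001]
 [ 0.     0.001 -1.   ]] 85.0994617420748 [-0.89370036 -0.21112343 -0.27660287]
```

Emit:
send_rows([
  {"tx": 0.18, "ty": -0.52, "tz": 0, "ax": 0, "ay": 0, "az": 0},
  {"tx": 0, "ty": 0, "tz": -0.6, "ax": 0, "ay": 0, "az": 0},
  {"tx": 0, "ty": 0, "tz": -0.6, "ax": 0, "ay": 0, "az": 0},
  {"tx": 0, "ty": 0, "tz": -0.6, "ax": 0, "ay": 0, "az": 0},
  {"tx": 0, "ty": 0, "tz": -0.5, "ax": 0, "ay": 0, "az": 0},
  {"tx": 0, "ty": 0, "tz": -0.36, "ax": 0, "ay": 0, "az": 0},
  {"tx": 0, "ty": 0, "tz": 0, "ax": 0, "ay": 0, "az": 0},
])

```text
time: 4.92
eef_pos: [530.0, 10.3, 221.9]
tcp_rot: [[-0.996, 0.086, -0.002], [0.086, 0.996, -0.0], [0.002, -0.0, -1.0]]
force: [1.3, -0.5, -0.2]
finger_gap: 92.0
gripper_force: 0.0
```

```bash
python3 - <<'E'
from h import *
im,W=snap('scene');o=cv2.resize(im[140:300,220:360,::-1],None,fx=3.7,fy=3.7,interpolation=2);cv2.imwrite('pics/pre.png',o)
s=r.read_state();print(np.round(s['eef_pos'],1),np.round(s['force'],1))
E
```

```text
[530.5  10.3 222.6] [-0.4 -0.3  0.1]
```

View pics/pre.png

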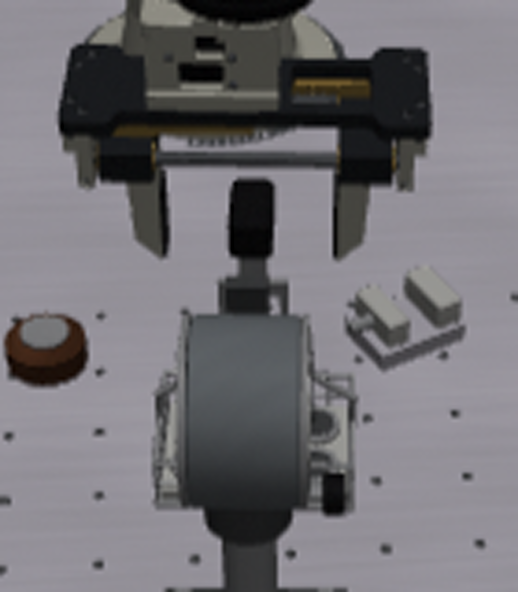

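The grip sits centred between the fingers (crop x about 251, fingers at 165 and 335). Closing now.

Emit:
send_rows([
  {"tx": 0, "ty": 0, "tz": 0, "ax": 0, "ay": 0, "az": 0},
  {"tx": 0, "ty": 0, "tz": 0, "ax": 0, "ay": 0, "az": 0},
  {"tx": 0, "ty": 0, "tz": 0, "ax": 0, "ay": 0, "az": 0},
  {"tx": 0, "ty": 0, "tz": 0, "ax": 0, "ay": 0, "az": 0},
  {"tx": 0, "ty": 0, "tz": 0, "ax": 0, "ay": 0, "az": 0},
  {"tx": 0, "ty": 0, "tz": 0, "ax": 0, "ay": 0, "az": 0},
], hand=1)

```text
time: 5.72
eef_pos: [530.5, 10.3, 222.7]
tcp_rot: [[-0.996, 0.086, -0.0], [0.086, 0.996, 0.0], [0.0, 0.0, -1.0]]
force: [-0.0, -0.2, 0.9]
finger_gap: 36.2
gripper_force: 0.0
```

Emit:
send_rows([
  {"tx": 0, "ty": 0, "tz": 0.08, "ax": 0, "ay": 0, "az": 0},
  {"tx": 0, "ty": 0, "tz": 0.08, "ax": 0, "ay": 0, "az": 0},
  {"tx": 0, "ty": 0, "tz": 0.08, "ax": 0, "ay": 0, "az": 0},
  {"tx": 0, "ty": 0, "tz": 0, "ax": 0, "ay": 0, "az": 0},
])

```text
time: 6.22
eef_pos: [530.5, 10.4, 228.9]
tcp_rot: [[-0.996, 0.086, -0.0], [0.086, 0.996, 0.0], [0.0, 0.0, -1.0]]
force: [-1.0, 0.6, 1.0]
finger_gap: 24.1
gripper_force: 30.0
```

```bash
cat >> h.py <<'E'
def avg(n=8):
    F=[];M=[];Z=[]
    for i in range(n):
        r.snapshot('top'); s=r.read_state(); F.append(s['force']);Z.append(s['eef_pos']);M.append(s['wrist_torque'])
    print('t',s['time'],'F',np.mean(F,0).round(2),'sd',np.std(F,0).round(2),'M',np.mean(M,0).round(3),'pos',np.mean(Z,0).round(2),'gap',s['finger_gap'])
E
python3 -c "
from h import *
avg()"
```

```text
t 6.625 F [-0.35  0.99 -0.2 ] sd [0.56 0.28 0.28] M [ 0.242  0.102 -0.005] pos [530.47  10.36 228.69] gap 23.996184238161273
```

Emit:
send_rows([
  {"tx": 0, "ty": 0, "tz": 0.1, "ax": 0, "ay": 0, "az": 0},
  {"tx": 0, "ty": 0, "tz": 0.1, "ax": 0, "ay": 0, "az": 0},
  {"tx": 0, "ty": 0, "tz": 0.1, "ax": 0, "ay": 0, "az": 0},
  {"tx": 0, "ty": 0, "tz": 0.1, "ax": 0, "ay": 0, "az": 0},
  {"tx": 0, "ty": 0, "tz": 0, "ax": 0, "ay": 0, "az": 0},
])

```text
time: 7.25
eef_pos: [530.5, 10.3, 238.9]
tcp_rot: [[-0.996, 0.086, 0.0], [0.086, 0.996, 0.0], [-0.0, 0.0, -1.0]]
force: [-0.6, 0.8, -2.1]
finger_gap: 23.9
gripper_force: 30.0
```

```bash
python3 -c "
from h import *
avg()"
```

```text
t 7.65 F [-0.16  1.06 -1.65] sd [0.33 0.41 0.34] M [0.343 0.08  0.007] pos [530.46  10.28 238.67] gap 23.979214531365596
```

Emit:
send_rows([
  {"tx": 0, "ty": 0, "tz": 0.1, "ax": 0, "ay": 0, "az": 0},
  {"tx": 0, "ty": 0, "tz": 0.1, "ax": 0, "ay": 0, "az": 0},
  {"tx": 0, "ty": 0, "tz": 0.1, "ax": 0, "ay": 0, "az": 0},
  {"tx": 0, "ty": 0, "tz": 0, "ax": 0, "ay": 0, "az": 0},
])

```text
time: 8.15
eef_pos: [530.5, 10.1, 246.4]
tcp_rot: [[-0.996, 0.086, 0.0], [0.086, 0.996, -0.0], [-0.0, -0.0, -1.0]]
force: [-0.6, -0.3, -1.8]
finger_gap: 23.9
gripper_force: 30.0
```

```bash
python3 -c "
from h import *
avg()"
```

```text
t 8.55 F [ 0.12  0.37 -2.53] sd [0.44 0.28 0.57] M [0.162 0.035 0.012] pos [530.5   10.09 246.19] gap 24.018400087545245
```

Emit:
send_rows([
  {"tx": 0, "ty": 0, "tz": 0.1, "ax": 0, "ay": 0, "az": 0},
  {"tx": 0, "ty": 0, "tz": 0.1, "ax": 0, "ay": 0, "az": 0},
  {"tx": 0, "ty": 0, "tz": 0, "ax": 0, "ay": 0, "az": 0},
])

```text
time: 8.93
eef_pos: [530.5, 10.1, 251.4]
tcp_rot: [[-0.996, 0.086, 0.0], [0.086, 0.996, -0.0], [-0.0, -0.0, -1.0]]
force: [0.2, -0.4, -1.9]
finger_gap: 23.5
gripper_force: 30.0
```

```bash
python3 -c "
from h import *
avg()"
```

```text
t 9.325 F [-0.1   0.17 -2.81] sd [0.41 0.52 0.58] M [-0.006  0.036 -0.   ] pos [530.49  10.16 251.21] gap 23.882500197553366
```

Emit:
send_rows([
  {"tx": 0, "ty": 0, "tz": 0.1, "ax": 0, "ay": 0, "az": 0},
  {"tx": 0, "ty": 0, "tz": 0.1, "ax": 0, "ay": 0, "az": 0},
  {"tx": 0, "ty": 0, "tz": 0, "ax": 0, "ay": 0, "az": 0},
])

```text
time: 9.7
eef_pos: [530.6, 10.3, 256.4]
tcp_rot: [[-0.996, 0.086, 0.0], [0.086, 0.996, 0.0], [-0.0, 0.0, -1.0]]
force: [0.8, -0.3, -3.7]
finger_gap: 24.1
gripper_force: 30.0
```

```bash
python3 -c "
from h import *
avg()"
```

```text
t 10.1 F [-0.03  0.2  -4.53] sd [0.34 0.5  0.31] M [ 0.036 -0.019  0.007] pos [530.41  10.26 256.13] gap 23.72132849785514
```

Emit:
send_rows([
  {"tx": 0, "ty": 0, "tz": 0.1, "ax": 0, "ay": 0, "az": 0},
  {"tx": 0, "ty": 0, "tz": 0.1, "ax": 0, "ay": 0, "az": 0},
  {"tx": 0, "ty": 0, "tz": 0, "ax": 0, "ay": 0, "az": 0},
])

```text
time: 10.48
eef_pos: [530.8, 10.2, 261.6]
tcp_rot: [[-0.996, 0.086, 0.001], [0.086, 0.996, 0.0], [-0.001, 0.0, -1.0]]
force: [-0.1, 0.1, -4.9]
finger_gap: 23.8
gripper_force: 30.0
```

```bash
python3 -c "
from h import *
avg()"
```

```text
t 10.875 F [ 0.1  -0.14 -4.57] sd [0.42 0.59 0.55] M [ 0.005  0.005 -0.004] pos [530.5   10.25 261.23] gap 23.94911258551203
```

Emit:
send_rows([
  {"tx": 0, "ty": 0, "tz": -0.15, "ax": 0, "ay": 0, "az": 0},
  {"tx": 0, "ty": 0, "tz": -0.15, "ax": 0, "ay": 0, "az": 0},
  {"tx": 0, "ty": 0, "tz": 0, "ax": 0, "ay": 0, "az": 0},
])

```text
time: 11.25
eef_pos: [530.4, 10.2, 253.4]
tcp_rot: [[-0.996, 0.086, -0.001], [0.086, 0.996, 0.0], [0.001, -0.0, -1.0]]
force: [-0.4, -0.5, -3.2]
finger_gap: 23.9
gripper_force: 30.0
```

```bash
python3 -c "
from h import *
avg(10)"
```

```text
t 11.75 F [-0.44 -0.08 -3.14] sd [0.58 0.5  0.36] M [ 0.024  0.147 -0.008] pos [530.46  10.24 253.78] gap 24.068502735969293
```

Emit:
send_rows([
  {"tx": 0, "ty": 0, "tz": 0.05, "ax": 0, "ay": 0, "az": 0},
  {"tx": 0, "ty": 0, "tz": 0, "ax": 0, "ay": 0, "az": 0},
])

```text
time: 12.0
eef_pos: [530.7, 10.3, 255.1]
tcp_rot: [[-0.996, 0.086, 0.0], [0.086, 0.996, 0.0], [-0.0, 0.0, -1.0]]
force: [-0.4, -0.4, -4.8]
finger_gap: 24.0
gripper_force: 30.0
```

```bash
python3 -c "
from h import *
avg(10)"
```

```text
t 12.5 F [-0.01 -0.   -4.24] sd [0.49 0.52 0.49] M [ 0.035  0.008 -0.001] pos [530.51  10.25 254.93] gap 23.825628564147447
```

Emit:
send_rows([
  {"tx": 0, "ty": 0, "tz": 0.12, "ax": 0, "ay": 0, "az": 0},
  {"tx": 0, "ty": 0, "tz": 0.14, "ax": 0, "ay": 0, "az": 0},
  {"tx": 0, "ty": 0, "tz": 0.14, "ax": 0, "ay": 0, "az": 0},
  {"tx": 0, "ty": 0, "tz": 0.14, "ax": 0, "ay": 0, "az": 0},
  {"tx": 0, "ty": 0, "tz": 0.14, "ax": 0, "ay": 0, "az": 0},
  {"tx": 0, "ty": 0, "tz": 0.14, "ax": 0, "ay": 0, "az": 0},
  {"tx": 0, "ty": 0, "tz": 0.14, "ax": 0, "ay": 0, "az": 0},
  {"tx": 0, "ty": 0, "tz": 0.14, "ax": 0, "ay": 0, "az": 0},
  {"tx": 0, "ty": 0, "tz": 0.12, "ax": 0, "ay": 0, "az": 0},
  {"tx": 0, "ty": 0, "tz": 0, "ax": 0, "ay": 0, "az": 0},
])

```text
time: 13.75
eef_pos: [530.7, 10.2, 285.8]
tcp_rot: [[-0.996, 0.086, 0.0], [0.086, 0.996, -0.0], [-0.0, 0.0, -1.0]]
force: [0.6, -1.2, -4.7]
finger_gap: 23.4
gripper_force: 30.0
```

```bash
python3 - <<'E'
from h import *
avg(6)
im,W=snap('scene');o=cv2.resize(im[140:260,220:360,::-1],None,fx=4.5,fy=4.5,interpolation=2);cv2.imwrite('pics/up.png',o)
E
```

```text
t 14.05 F [ 0.6   0.23 -4.6 ] sd [0.46 0.4  0.55] M [-0.011  0.017 -0.019] pos [530.43  10.25 285.36] gap 23.86267413739732
```

View pics/up.png

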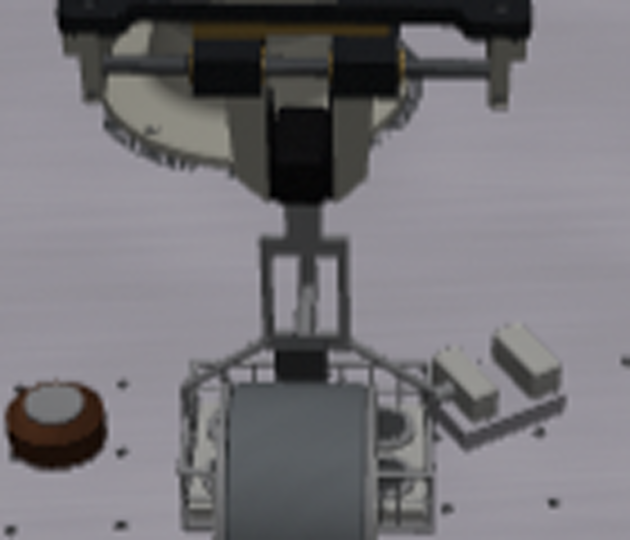

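The strap's eye opening spans crop (270–345, 250–340). The hook is centred in y inside it at x about 305, with its tip near the top edge. Next I'll rise the last 3.5 mm.

Emit:
send_rows([
  {"tx": 0, "ty": 0, "tz": 0.05, "ax": 0, "ay": 0, "az": 0},
  {"tx": 0, "ty": 0, "tz": 0.05, "ax": 0, "ay": 0, "az": 0},
  {"tx": 0, "ty": 0, "tz": 0.05, "ax": 0, "ay": 0, "az": 0},
  {"tx": 0, "ty": 0, "tz": 0, "ax": 0, "ay": 0, "az": 0},
])

```text
time: 14.6
eef_pos: [530.6, 10.3, 289.4]
tcp_rot: [[-0.996, 0.086, 0.0], [0.086, 0.996, 0.0], [-0.0, 0.0, -1.0]]
force: [0.5, -0.1, -4.2]
finger_gap: 23.6
gripper_force: 30.0
```

```bash
python3 -c "
from h import *
avg(8)"
```

```text
t 15.0 F [ 0.08 -0.11 -4.21] sd [0.46 0.28 0.2 ] M [0.032 0.008 0.014] pos [530.49  10.25 289.21] gap 23.680631517836378
```

Emit:
send_rows([
  {"tx": -0.08, "ty": 0.006, "tz": 0, "ax": 0, "ay": 0, "az": 0},
  {"tx": -0.08, "ty": 0.006, "tz": 0, "ax": 0, "ay": 0, "az": 0},
  {"tx": -0.08, "ty": 0.006, "tz": 0, "ax": 0, "ay": 0, "az": 0},
  {"tx": -0.08, "ty": 0.006, "tz": 0, "ax": 0, "ay": 0, "az": 0},
  {"tx": -0.08, "ty": 0.006, "tz": 0, "ax": 0, "ay": 0, "az": 0},
])

```text
time: 15.62
eef_pos: [520.4, 11.0, 289.3]
tcp_rot: [[-0.996, 0.086, 0.0], [0.086, 0.996, -0.0], [-0.0, -0.0, -1.0]]
force: [0.1, 0.3, -3.7]
finger_gap: 24.1
gripper_force: 30.0
```

```bash
python3 -c "
from h import *
avg(6)"
```

```text
t 15.925 F [-0.41 -0.17 -4.25] sd [0.47 0.44 0.43] M [ 0.027  0.017 -0.012] pos [520.42  11.01 289.27] gap 23.84928793646472
```

Emit:
send_rows([
  {"tx": -0.06, "ty": 0.005, "tz": 0, "ax": 0, "ay": 0, "az": 0},
  {"tx": -0.06, "ty": 0.005, "tz": 0, "ax": 0, "ay": 0, "az": 0},
])

```text
time: 16.18
eef_pos: [517.4, 11.3, 289.2]
tcp_rot: [[-0.996, 0.086, -0.0], [0.086, 0.996, 0.0], [0.0, 0.0, -1.0]]
force: [-0.3, 0.5, -4.1]
finger_gap: 23.8
gripper_force: 30.0
```

```bash
python3 -c "
from h import *
avg(6)"
```

```text
t 16.475 F [-0.02  0.23 -4.46] sd [0.55 0.57 0.38] M [ 0.01   0.026 -0.012] pos [517.41  11.26 289.23] gap 24.034016847899238
```

No contact so far. I'll continue out over the tip.

Emit:
send_rows([
  {"tx": -0.07, "ty": 0.005, "tz": 0, "ax": 0, "ay": 0, "az": 0},
  {"tx": -0.07, "ty": 0.005, "tz": 0, "ax": 0, "ay": 0, "az": 0},
  {"tx": -0.07, "ty": 0.005, "tz": 0, "ax": 0, "ay": 0, "az": 0},
])

```text
time: 16.85
eef_pos: [512.1, 11.6, 289.2]
tcp_rot: [[-0.996, 0.086, -0.0], [0.086, 0.996, 0.0], [0.0, 0.0, -1.0]]
force: [0.0, 0.3, -4.8]
finger_gap: 23.7
gripper_force: 30.0
```

```bash
python3 -c "
from h import *
avg(4)"
```

```text
t 17.05 F [-0.54 -0.23 -4.24] sd [0.13 0.36 0.29] M [0.003 0.035 0.005] pos [512.08  11.65 289.25] gap 23.569571550272226
```

Emit:
send_rows([
  {"tx": -0.09, "ty": 0.007, "tz": 0, "ax": 0, "ay": 0, "az": 0},
  {"tx": -0.09, "ty": 0.007, "tz": 0, "ax": 0, "ay": 0, "az": 0},
  {"tx": -0.09, "ty": 0.007, "tz": 0, "ax": 0, "ay": 0, "az": 0},
  {"tx": -0.1, "ty": 0.01, "tz": 0, "ax": 0, "ay": 0, "az": 0},
  {"tx": -0.1, "ty": 0.01, "tz": 0, "ax": 0, "ay": 0, "az": 0},
])

```text
time: 17.68
eef_pos: [500.3, 12.7, 289.3]
tcp_rot: [[-0.996, 0.086, 0.0], [0.086, 0.996, 0.0], [-0.0, 0.0, -1.0]]
force: [-0.2, -0.7, -4.3]
finger_gap: 23.7
gripper_force: 30.0
```

```bash
python3 -c "
from h import *
avg(4)"
```

```text
t 17.875 F [-0.42  0.21 -4.49] sd [0.18 0.44 0.14] M [ 0.027  0.034 -0.021] pos [500.28  12.69 289.27] gap 24.117300224871965
```

Emit:
send_rows([
  {"tx": -0.3, "ty": 0.02, "tz": 0, "ax": 0, "ay": 0, "az": 0},
  {"tx": -0.5, "ty": 0.04, "tz": 0, "ax": 0, "ay": 0, "az": 0},
  {"tx": -0.5, "ty": 0.1, "tz": 0, "ax": 0, "ay": 0, "az": 0.1},
  {"tx": -0.3, "ty": 0.3, "tz": 0, "ax": 0, "ay": 0, "az": 0.25},
  {"tx": 0, "ty": 0.5, "tz": 0, "ax": 0, "ay": 0, "az": 0.3},
  {"tx": 0, "ty": 0.7, "tz": 0, "ax": 0, "ay": 0, "az": 0.3},
  {"tx": 0, "ty": 0.7, "tz": 0, "ax": 0, "ay": 0, "az": 0.3},
  {"tx": 0, "ty": 0.7, "tz": 0, "ax": 0, "ay": 0, "az": 0.3},
  {"tx": 0, "ty": 0.7, "tz": 0, "ax": 0, "ay": 0, "az": 0.3},
  {"tx": 0, "ty": 0.7, "tz": 0, "ax": 0, "ay": 0, "az": 0.3},
])

```text
time: 19.12
eef_pos: [460.5, 125.5, 289.1]
tcp_rot: [[-0.998, -0.065, -0.0], [-0.065, 0.998, 0.0], [0.0, 0.0, -1.0]]
force: [-0.2, -0.6, -3.7]
finger_gap: 23.7
gripper_force: 30.0
```

Emit:
send_rows([
  {"tx": 0.1, "ty": 0.7, "tz": 0, "ax": 0, "ay": 0, "az": 0.3},
  {"tx": 0.15, "ty": 0.7, "tz": 0, "ax": 0, "ay": 0, "az": 0.3},
  {"tx": 0.15, "ty": 0.7, "tz": 0, "ax": 0, "ay": 0, "az": 0.3},
  {"tx": 0.15, "ty": 0.7, "tz": 0, "ax": 0, "ay": 0, "az": 0.3},
  {"tx": 0.15, "ty": 0.7, "tz": 0, "ax": 0, "ay": 0, "az": 0.3},
  {"tx": 0.15, "ty": 0.7, "tz": 0, "ax": 0, "ay": 0, "az": 0.3},
  {"tx": 0.15, "ty": 0.7, "tz": 0, "ax": 0, "ay": 0, "az": 0.3},
  {"tx": 0.15, "ty": 0.7, "tz": 0, "ax": 0, "ay": 0, "az": 0.3},
  {"tx": 0.1, "ty": 0.5, "tz": 0, "ax": 0, "ay": 0, "az": 0.3},
  {"tx": 0.1, "ty": 0.3, "tz": 0, "ax": 0, "ay": 0, "az": 0.15},
])

```text
time: 20.38
eef_pos: [494.2, 285.1, 289.1]
tcp_rot: [[-0.965, -0.261, -0.0], [-0.261, 0.965, 0.0], [0.0, 0.0, -1.0]]
force: [0.3, -0.4, -5.1]
finger_gap: 23.8
gripper_force: 30.0
```

Emit:
send_rows([
  {"tx": 0, "ty": 0.1, "tz": 0, "ax": 0, "ay": 0, "az": 0},
  {"tx": 0, "ty": 0, "tz": 0, "ax": 0, "ay": 0, "az": 0},
  {"tx": 0, "ty": 0, "tz": 0, "ax": 0, "ay": 0, "az": 0},
])

```text
time: 20.75
eef_pos: [494.4, 285.9, 289.3]
tcp_rot: [[-0.966, -0.259, 0.0], [-0.259, 0.966, -0.0], [0.0, -0.0, -1.0]]
force: [-0.7, 0.0, -3.8]
finger_gap: 23.9
gripper_force: 30.0
```

```bash
cp top.npz top0.npz; python3 - <<'E'
from h import *
im,W=snap('scene');im2,W2=snap('top')
o=np.zeros((600,800,3),np.uint8)
o[:,:400]=cv2.resize(im[100:310,330:470,::-1],(400,600),interpolation=2);o[:400,400:]=cv2.resize(im2[200:330,180:310,::-1],(400,400),interpolation=2)
cv2.imwrite('pics/over.png',o);avg(4)
E
```

```text
t 21.05 F [-0.17  0.42 -4.16] sd [0.07 0.58 0.28] M [ 0.013  0.038 -0.02 ] pos [494.32 286.34 289.32] gap 23.905888442128763
```

View pics/over.png

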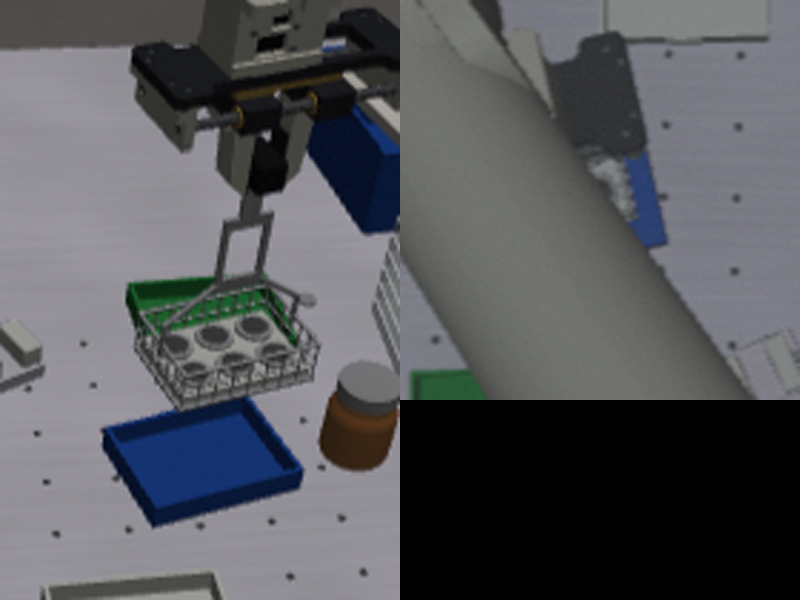

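The scene view shows the basket hanging level above the blue tray (crop 200,460), with all six parts in it. The arm hides it in the top view, so I'll measure the relative pose with the scene camera.

```bash
python3 - <<'E'
from h import *
S=np.load('scene.npz');I=S['im'].astype(int);w=S['W']
near=(np.abs(w[...,0]-491)<110)&(np.abs(w[...,1]-284)<100)
blue=(I[...,2]>I[...,0]+40)&(I[...,2]>I[...,1]+40)&near&(w[...,2]<35)
def rep(n,P):
    b=cv2.minAreaRect(P[:,:2].astype(np.float32));print(n,len(P),np.round(b[0],1),np.round(b[1],1),round(b[2],1))
rep('tray',w[blue])
k=near&(w[...,2]>100)&(w[...,2]<175)&~blue
P=w[k];print(np.histogram(P[:,2],range(100,180,5)))
for lo,hi in((100,160),(108,156),(140,160)): rep((lo,hi),w[k&(w[...,2]>lo)&(w[...,2]<hi)])
# tray-frame extents (yaw 15)
th=np.radians(15);A=np.array([[np.cos(th),np.sin(th)],[-np.sin(th),np.cos(th)]])
def ex(n,P):
    q=(P[:,:2]-[491,284])@A.T; print(n,[np.percentile(q,p,0).round(1) for p in(0,1,3,97,99,100)])
ex('tray',w[blue]); ex('tray rim',w[blue&(w[...,2]>21)]); ex('bask',w[k&(w[...,2]>105)&(w[...,2]<158)])
g=near&(I.max(2)<45)&(w[...,2]>270); 
# parts-of-grip
rep('grip',w[g&(w[...,2]<325)&(np.abs(w[...,1]-286)<25)])
# initial frame, initial tray in top0
T=np.load('top0.npz');J=T['im'].astype(int);v=T['W']
b2=(J[...,2]>J[...,0]+40)&(J[...,2]>J[...,1]+40)&(np.abs(v[...,0]-490)<90)&(np.abs(v[...,1]-287)<100)&(v[...,2]<50)
ex('tray top',v[b2]);ex('tray top rim',v[b2&(v[...,2]>20)])
E
```

```text
tray 1266 [492.8 282.6] [106.2 139.7] 14.3
(array([  0,   0,   0,  18, 183, 188, 529, 367,  73,  37,  66, 195,  10,
         7,   9]), array([100, 105, 110, 115, 120, 125, 130, 135, 140, 145, 150, 155, 160,
       165, 170, 175]))
(100, 160) 1656 [494.6 285.3] [ 88.2 122.6] 13.5
(108, 156) 1528 [494.8 285. ] [ 88.4 122.1] 14.4
(140, 160) 371 [494.3 284.2] [ 87.  122.5] 15.1
tray [array([-52. , -71.2]), array([-48.1, -70. ]), array([-46.8, -66.8]), array([50.8, 62.8]), array([52.5, 65.1]), array([55., 68.])]
tray rim [array([-51.1, -71.2]), array([-48.9, -70.9]), array([-48.2, -70.5]), array([53.7, 66.5]), array([54.6, 67.1]), array([55., 68.])]
bask [array([-40.3, -61.4]), array([-38.5, -59.9]), array([-37.1, -59.2]), array([45.2, 57.9]), array([46. , 58.8]), array([48.2, 60.6])]
grip 230 [500.7 288.7] [26.2 42.4] 76.6
tray top [array([-53.1, -66. ]), array([-50.1, -64.5]), array([-48.2, -60.7]), array([45.2, 61.8]), array([48.9, 64.3]), array([50.3, 68.5])]
tray top rim [array([-53.1, -66. ]), array([-52.9, -65.8]), array([-52.3, -65.6]), array([49.6, 64.2]), array([50.1, 68.4]), array([50.3, 68.5])]
```

Emit:
send_rows([
  {"tx": -0.06, "ty": -0.09, "tz": -0.2, "ax": 0, "ay": 0, "az": 0},
  {"tx": 0, "ty": 0, "tz": -0.4, "ax": 0, "ay": 0, "az": 0},
  {"tx": 0, "ty": 0, "tz": -0.5, "ax": 0, "ay": 0, "az": 0},
  {"tx": 0, "ty": 0, "tz": -0.5, "ax": 0, "ay": 0, "az": 0},
  {"tx": 0, "ty": 0, "tz": -0.5, "ax": 0, "ay": 0, "az": 0},
  {"tx": 0, "ty": 0, "tz": -0.5, "ax": 0, "ay": 0, "az": 0},
  {"tx": 0, "ty": 0, "tz": -0.4, "ax": 0, "ay": 0, "az": 0},
  {"tx": 0, "ty": 0, "tz": -0.2, "ax": 0, "ay": 0, "az": 0},
  {"tx": 0, "ty": 0, "tz": 0, "ax": 0, "ay": 0, "az": 0},
  {"tx": 0, "ty": 0, "tz": 0, "ax": 0, "ay": 0, "az": 0},
])

```text
time: 22.3
eef_pos: [493.1, 284.7, 209.7]
tcp_rot: [[-0.966, -0.26, 0.001], [-0.26, 0.966, 0.001], [-0.001, 0.0, -1.0]]
force: [1.4, 0.1, -4.0]
finger_gap: 24.1
gripper_force: 30.0
```

```bash
python3 - <<'E'
from h import *
im,w=snap('scene');I=im.astype(int)
cv2.imwrite('pics/near.png',cv2.resize(im[180:300,340:460,::-1],(600,600),interpolation=2));avg(4)
near=(np.abs(w[...,0]-491)<110)&(np.abs(w[...,1]-284)<100)
blue=(I[...,2]>I[...,0]+40)&(I[...,2]>I[...,1]+40)&near&(w[...,2]<32)
k=near&(w[...,2]>34)&(w[...,2]<85)&~blue
print(np.histogram(w[k][:,2],range(30,90,5))[0])
th=np.radians(14.8);A=np.array([[np.cos(th),np.sin(th)],[-np.sin(th),np.cos(th)]])
for n,P in(('rim',w[blue&(w[...,2]>20)]),('tray',w[blue]),('bask',w[k])):
    q=(P[:,:2]-[491,284])@A.T; print(n,len(P),[np.percentile(q,p,0).round(1) for p in(0,1,3,97,99,100)]); b=cv2.minAreaRect(P[:,:2].astype(np.float32));print(np.round(b[0],1),np.round(b[1],1),round(b[2],1))
E
```

```text
t 22.55 F [-0.17 -0.06 -4.14] sd [0.79 0.33 0.46] M [0.085 0.009 0.012] pos [493.01 284.55 209.68] gap 23.675013313427584
[  0  15 151 165 504 365  81  42  46 175  12]
rim 135 [array([-48.9, -71.7]), array([-48.4, -71.4]), array([-47.1, -70.3]), array([52.4, 64.7]), array([53.2, 65.9]), array([53.9, 66.9])]
[494.1 282.5] [102.1 138.9] 14.4
tray 509 [array([-48.9, -71.7]), array([-47.2, -70.2]), array([-45.1, -69.4]), array([51.5, 61.4]), array([52.1, 64.5]), array([53.9, 66.9])]
[494.1 282.5] [102.1 138.9] 14.4
bask 1556 [array([-41.9, -62.2]), array([-39.7, -61. ]), array([-38.3, -59.9]), array([43.4, 56.7]), array([44.8, 58.2]), array([46.6, 60.5])]
[493.9 284. ] [ 88.1 123. ] 14.2
```

View pics/near.png

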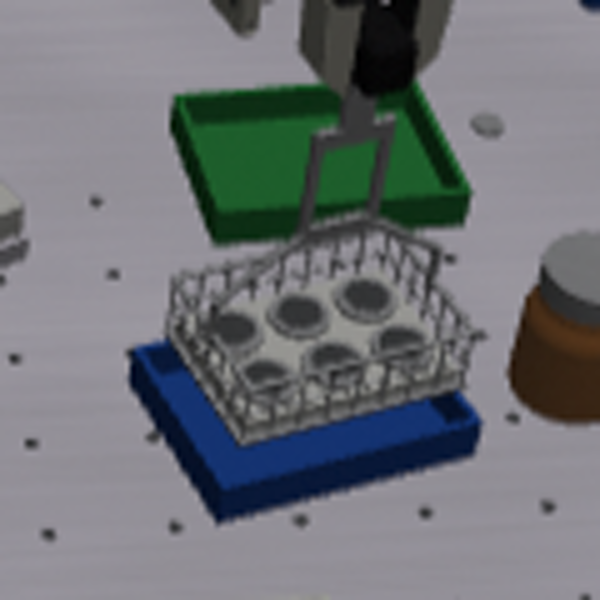

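The basket is level above the tray and needs about 1 mm more toward -y. I'll lower it into the rim with that correction.

Emit:
send_rows([
  {"tx": -0.01, "ty": -0.045, "tz": -0.15, "ax": 0, "ay": 0, "az": 0},
  {"tx": 0, "ty": 0, "tz": -0.15, "ax": 0, "ay": 0, "az": 0},
  {"tx": 0, "ty": 0, "tz": -0.12, "ax": 0, "ay": 0, "az": 0},
  {"tx": 0, "ty": 0, "tz": -0.1, "ax": 0, "ay": 0, "az": 0},
  {"tx": 0, "ty": 0, "tz": -0.1, "ax": 0, "ay": 0, "az": 0},
  {"tx": 0, "ty": 0, "tz": -0.1, "ax": 0, "ay": 0, "az": 0},
  {"tx": 0, "ty": 0, "tz": -0.08, "ax": 0, "ay": 0, "az": 0},
  {"tx": 0, "ty": 0, "tz": 0, "ax": 0, "ay": 0, "az": 0},
])

```text
time: 23.55
eef_pos: [492.4, 283.2, 189.1]
tcp_rot: [[-0.966, -0.26, -0.0], [-0.26, 0.966, -0.0], [0.0, -0.0, -1.0]]
force: [0.2, -0.4, -3.8]
finger_gap: 23.5
gripper_force: 30.0
```

```bash
python3 -c "
from h import *
avg(6)"
```

```text
t 23.85 F [-0.03  0.16 -4.18] sd [0.29 0.3  0.36] M [ 0.044  0.012 -0.003] pos [492.56 283.31 189.31] gap 24.08292961020216
```

Emit:
send_rows([
  {"tx": 0, "ty": 0, "tz": -0.08, "ax": 0, "ay": 0, "az": 0},
  {"tx": 0, "ty": 0, "tz": -0.08, "ax": 0, "ay": 0, "az": 0},
  {"tx": 0, "ty": 0, "tz": -0.08, "ax": 0, "ay": 0, "az": 0},
  {"tx": 0, "ty": 0, "tz": 0, "ax": 0, "ay": 0, "az": 0},
])

```text
time: 24.35
eef_pos: [492.3, 283.2, 182.9]
tcp_rot: [[-0.966, -0.26, -0.001], [-0.26, 0.966, -0.0], [0.001, -0.0, -1.0]]
force: [-1.0, -0.4, -4.6]
finger_gap: 24.0
gripper_force: 30.0
```

```bash
python3 -c "
from h import *
avg(4)"
```

```text
t 24.55 F [-0.21  0.03 -4.15] sd [0.23 0.83 0.45] M [0.062 0.014 0.005] pos [492.51 283.29 183.2 ] gap 23.617602777718055
```

Emit:
send_rows([
  {"tx": 0, "ty": 0, "tz": -0.04, "ax": 0, "ay": 0, "az": 0},
  {"tx": 0, "ty": 0, "tz": -0.04, "ax": 0, "ay": 0, "az": 0},
  {"tx": 0, "ty": 0, "tz": -0.04, "ax": 0, "ay": 0, "az": 0},
  {"tx": 0, "ty": 0, "tz": -0.04, "ax": 0, "ay": 0, "az": 0},
])

```text
time: 25.05
eef_pos: [492.5, 283.2, 179.2]
tcp_rot: [[-0.966, -0.26, -0.0], [-0.26, 0.966, -0.0], [0.0, -0.0, -1.0]]
force: [-0.8, -1.0, -3.8]
finger_gap: 23.9
gripper_force: 30.0
```

Emit:
send_rows([
  {"tx": 0, "ty": 0, "tz": -0.02, "ax": 0, "ay": 0, "az": 0},
  {"tx": 0, "ty": 0, "tz": -0.02, "ax": 0, "ay": 0, "az": 0},
])

```text
time: 25.3
eef_pos: [492.5, 283.3, 178.2]
tcp_rot: [[-0.966, -0.26, -0.0], [-0.26, 0.966, 0.0], [0.0, 0.0, -1.0]]
force: [1.2, -0.8, -4.7]
finger_gap: 23.7
gripper_force: 30.0
```

Emit:
send_rows([
  {"tx": 0, "ty": 0, "tz": -0.02, "ax": 0, "ay": 0, "az": 0},
  {"tx": 0, "ty": 0, "tz": 0, "ax": 0, "ay": 0, "az": 0},
])

```text
time: 25.55
eef_pos: [492.5, 283.3, 177.7]
tcp_rot: [[-0.966, -0.26, -0.0], [-0.26, 0.966, -0.0], [0.0, -0.0, -1.0]]
force: [-0.6, -0.3, -3.8]
finger_gap: 23.6
gripper_force: 30.0
```

```bash
python3 -c "
from h import *
avg(5)"
```

```text
t 25.8 F [-0.11 -0.09 -4.52] sd [0.3  0.36 0.36] M [ 0.043  0.061 -0.008] pos [492.52 283.27 177.75] gap 23.834567027115924
```

Emit:
send_rows([
  {"tx": 0, "ty": 0, "tz": -0.02, "ax": 0, "ay": 0, "az": 0},
  {"tx": 0, "ty": 0, "tz": -0.02, "ax": 0, "ay": 0, "az": 0},
  {"tx": 0, "ty": 0, "tz": 0, "ax": 0, "ay": 0, "az": 0},
])

```text
time: 26.18
eef_pos: [492.5, 283.2, 176.7]
tcp_rot: [[-0.966, -0.26, -0.0], [-0.26, 0.966, -0.0], [0.0, -0.0, -1.0]]
force: [0.0, -0.4, -4.0]
finger_gap: 24.0
gripper_force: 30.0
```

```bash
python3 -c "
from h import *
avg(4)"
```

```text
t 26.375 F [-0.06  0.02 -4.14] sd [0.34 0.41 0.72] M [0.03  0.014 0.007] pos [492.5  283.28 176.71] gap 23.85611501789261
```

Emit:
send_rows([
  {"tx": 0, "ty": 0, "tz": -0.02, "ax": 0, "ay": 0, "az": 0},
  {"tx": 0, "ty": 0, "tz": 0, "ax": 0, "ay": 0, "az": 0},
])

```text
time: 26.62
eef_pos: [492.5, 283.2, 176.2]
tcp_rot: [[-0.966, -0.26, -0.0], [-0.26, 0.966, -0.0], [0.0, -0.0, -1.0]]
force: [1.1, 0.0, -4.1]
finger_gap: 23.8
gripper_force: 30.0
```

```bash
python3 -c "
from h import *
avg(4)"
```

```text
t 26.825 F [ 0.15  0.65 -4.45] sd [0.18 0.33 0.39] M [ 0.07   0.017 -0.003] pos [492.49 283.26 176.2 ] gap 24.183296889980063
```

Emit:
send_rows([
  {"tx": 0, "ty": 0, "tz": -0.02, "ax": 0, "ay": 0, "az": 0},
  {"tx": 0, "ty": 0, "tz": -0.02, "ax": 0, "ay": 0, "az": 0},
  {"tx": 0, "ty": 0, "tz": 0, "ax": 0, "ay": 0, "az": 0},
])

```text
time: 27.2
eef_pos: [492.5, 283.3, 175.2]
tcp_rot: [[-0.966, -0.26, -0.0], [-0.26, 0.966, -0.0], [0.0, -0.0, -1.0]]
force: [0.3, 0.9, -5.0]
finger_gap: 23.9
gripper_force: 30.0
```

```bash
python3 -c "
from h import *
avg(3)"
```

```text
t 27.35 F [ 0.14 -0.09 -4.37] sd [0.43 0.23 0.46] M [ 0.041 -0.004 -0.003] pos [492.51 283.27 175.21] gap 23.743375011931878
```

Emit:
send_rows([
  {"tx": 0, "ty": 0, "tz": -0.02, "ax": 0, "ay": 0, "az": 0},
  {"tx": 0, "ty": 0, "tz": 0, "ax": 0, "ay": 0, "az": 0},
])

```text
time: 27.6
eef_pos: [492.6, 283.4, 174.8]
tcp_rot: [[-0.966, -0.26, 0.0], [-0.26, 0.966, 0.0], [-0.0, 0.0, -1.0]]
force: [-0.1, 0.3, -3.8]
finger_gap: 23.9
gripper_force: 30.0
```

```bash
python3 -c "
from h import *
avg(3)"
```

```text
t 27.75 F [-0.23 -0.43 -3.77] sd [0.43 0.51 0.19] M [ 0.082  0.032 -0.018] pos [492.55 283.35 174.8 ] gap 23.544494553133074
```

Emit:
send_rows([
  {"tx": 0, "ty": 0, "tz": -0.02, "ax": 0, "ay": 0, "az": 0},
  {"tx": 0, "ty": 0, "tz": 0, "ax": 0, "ay": 0, "az": 0},
])

```text
time: 28.0
eef_pos: [492.7, 283.6, 174.8]
tcp_rot: [[-0.966, -0.26, 0.001], [-0.26, 0.966, 0.0], [-0.001, 0.0, -1.0]]
force: [-0.2, 0.7, 1.0]
finger_gap: 23.7
gripper_force: 30.0
```

```bash
python3 -c "
from h import *
avg(4)"
```

```text
t 28.2 F [-1.67  0.38  1.44] sd [0.32 0.49 0.43] M [-0.076  0.347 -0.051] pos [492.64 283.61 174.72] gap 23.64365281329626
```

Emit:
send_rows([
  {"tx": 0, "ty": 0, "tz": -0.02, "ax": 0, "ay": 0, "az": 0},
  {"tx": 0, "ty": 0, "tz": 0, "ax": 0, "ay": 0, "az": 0},
])

```text
time: 28.45
eef_pos: [492.7, 283.9, 174.6]
tcp_rot: [[-0.966, -0.26, 0.001], [-0.26, 0.966, 0.001], [-0.001, 0.001, -1.0]]
force: [-2.4, 0.8, 6.0]
finger_gap: 23.7
gripper_force: 30.0
```

```bash
python3 -c "
from h import *
avg(4)"
```

```text
t 28.65 F [-2.98  0.57  5.81] sd [0.13 0.38 0.57] M [-0.123  0.591 -0.064] pos [492.67 283.93 174.6 ] gap 24.14347011500524
```

Floor contact is at the expected height, about 175. I'll ease up 0.6 mm, release, then retreat upward.

Emit:
send_rows([
  {"tx": 0, "ty": 0, "tz": 0.025, "ax": 0, "ay": 0, "az": 0},
  {"tx": 0, "ty": 0, "tz": 0, "ax": 0, "ay": 0, "az": 0},
])

```text
time: 28.9
eef_pos: [492.6, 283.7, 174.7]
tcp_rot: [[-0.966, -0.26, 0.0], [-0.26, 0.966, 0.001], [-0.001, 0.001, -1.0]]
force: [-1.2, 1.1, 4.7]
finger_gap: 23.6
gripper_force: 30.0
```

```bash
python3 - <<'E'
from h import *
im,w=snap('scene');I=im.astype(int)
cv2.imwrite('pics/in.png',cv2.resize(im[180:300,340:460,::-1],(600,600),interpolation=2));avg(4)
E
```

```text
t 29.15 F [-2.33  1.45  4.68] sd [0.4  0.08 0.41] M [ 0.198  0.469 -0.028] pos [492.63 283.71 174.65] gap 24.28808982227252
```

View pics/in.png

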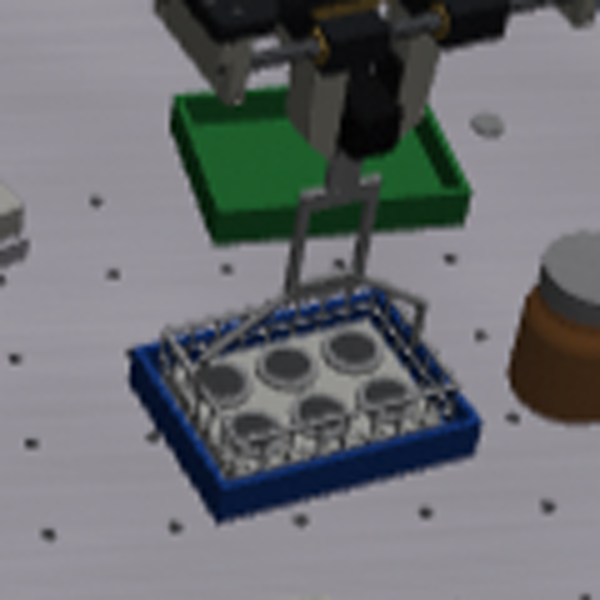

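The basket sits flat inside the tray walls with all six parts in place. I'll take off the remaining pressure and open.

Emit:
send_rows([
  {"tx": 0, "ty": 0, "tz": 0.02, "ax": 0, "ay": 0, "az": 0},
  {"tx": 0, "ty": 0, "tz": 0.01, "ax": 0, "ay": 0, "az": 0},
])

```text
time: 29.4
eef_pos: [492.5, 283.2, 174.7]
tcp_rot: [[-0.966, -0.26, -0.0], [-0.26, 0.966, 0.0], [0.0, 0.0, -1.0]]
force: [-0.1, 1.4, -2.0]
finger_gap: 23.8
gripper_force: 30.0
```

Emit:
send_rows([
  {"tx": 0, "ty": 0, "tz": 0, "ax": 0, "ay": 0, "az": 0},
  {"tx": 0, "ty": 0, "tz": 0, "ax": 0, "ay": 0, "az": 0},
  {"tx": 0, "ty": 0, "tz": 0, "ax": 0, "ay": 0, "az": 0},
  {"tx": 0, "ty": 0, "tz": 0, "ax": 0, "ay": 0, "az": 0},
  {"tx": 0, "ty": 0, "tz": 0, "ax": 0, "ay": 0, "az": 0},
  {"tx": 0, "ty": 0, "tz": 0, "ax": 0, "ay": 0, "az": 0},
], hand=0)

```text
time: 30.15
eef_pos: [492.6, 283.2, 175.1]
tcp_rot: [[-0.966, -0.26, 0.0], [-0.26, 0.966, -0.0], [-0.0, -0.0, -1.0]]
force: [0.4, -0.1, 0.1]
finger_gap: 79.1
gripper_force: 0.0
```

Emit:
send_rows([
  {"tx": 0, "ty": 0, "tz": 0.2, "ax": 0, "ay": 0, "az": 0},
  {"tx": 0, "ty": 0, "tz": 0.4, "ax": 0, "ay": 0, "az": 0},
  {"tx": 0, "ty": 0, "tz": 0.6, "ax": 0, "ay": 0, "az": 0},
  {"tx": 0, "ty": 0, "tz": 0.8, "ax": 0, "ay": 0, "az": 0},
  {"tx": 0, "ty": 0, "tz": 0.8, "ax": 0, "ay": 0, "az": 0},
  {"tx": 0, "ty": 0, "tz": 0.8, "ax": 0, "ay": 0, "az": 0},
  {"tx": 0, "ty": 0, "tz": 0.8, "ax": 0, "ay": 0, "az": 0},
  {"tx": 0, "ty": 0, "tz": 0.4, "ax": 0, "ay": 0, "az": 0},
  {"tx": 0, "ty": 0, "tz": 0, "ax": 0, "ay": 0, "az": 0},
  {"tx": 0, "ty": 0, "tz": 0, "ax": 0, "ay": 0, "az": 0},
])

```text
time: 31.4
eef_pos: [492.1, 283.0, 294.5]
tcp_rot: [[-0.966, -0.26, -0.001], [-0.26, 0.966, -0.001], [0.001, -0.0, -1.0]]
force: [-0.8, -0.2, 0.4]
finger_gap: 91.7
gripper_force: 0.0
```

```bash
python3 - <<'E'
from h import *
im,w=snap('scene')
cv2.imwrite('pics/end.png',im[100:400,100:500,::-1]);s=r.read_state();print(s['time'],s['eef_pos'],s['finger_gap'])
E
```

```text
31.45 [492.0400391  282.95108524 294.22584093] 91.67534611042744
```

View pics/end.png

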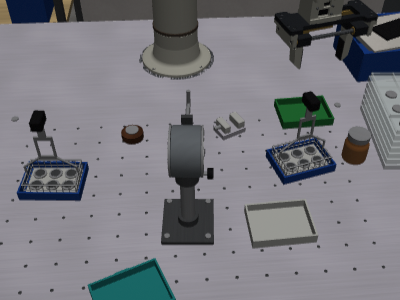

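The basket stands flat in the blue tray (crop 300,158). The gripper is clear above it and everything else is in place.

```bash
python3 -c "
from workcell import r
print(r.sign_off())"
```

```text
the job is handed in; nothing more can be done
None
```

The basket is off the hook and standing flat in the empty blue tray with all six parts in it; the arm is clear, and I handed the job in at about 31.5 s, with no verdict shown.

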